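# Run out linear guides and reject the one that binds

### The arm

A 6-joint arm with a two-finger parallel gripper is mounted at the origin on the work surface. World frame = base frame: x ahead of the robot, y to its left, z up, the work surface at z = 0. Lengths are in m, angles in rad, forces in N, time in s.
With the tool pointing down it reaches from about 0.25 to 0.725 m from the base axis. Payload 4 kg.
Tool frame: the origin (TCP) lies at the very end of the fingers, on their centre line; the grasp point (between the pads) lies bot.grasp_offset behind it (bot.grasp_offset is the distance from the TCP to the grasp point, in m); z points along the fingers, y is the direction in which the jaws open and shut (so a half turn about z gives the same grasp; the last joint's range is limited). The gripper opens to 85 mm and grips with 20 to 120 N. Pads are 22 mm wide; open, the fingers measure 114 mm over their backs; the gripper's body (76 mm by 85 mm) begins 54 mm behind the grasp point. The pads swing forward as they close: fully open they stand 13 mm farther back than shut.
Start: joints at [-1.223, 0.241, 0.005, 1.335, 0, 1.571], TCP at [0.17, -0.47, 0.231] pointing down, gripper open.
Joint ranges: [-2.72, 2.72], [-1.05, 1.87], [-1.09, 1.28], [-1.99, 2.15], [-1.42, 1.44], [-3.14, 3.14]. Speed limits (rad/s): [2.79, 2.79, 3.14, 3.14, 3.14, 3.14].

### API

Orientations are given as a unit quaternion [x, y, z, w].
In Python, from workcell import bot gives the robot as it stands. The module is installed in compiled form; this text tells all that it offers.
- The arm moves only by the shell command python3 -m jog 'ROWS' [OPENING]. ROWS is JSON, a list that holds one entry, the list of rows, each a list of 6 numbers: the shift along the tool's x, y, z in m, then the turn, a rotation vector about the tool's x, y, z in degrees. In form: [[[dx, dy, dz, wx, wy, wz], ...]]. A call has 1 to 12 rows; each row shifts and turns the pose as measured when the row begins, along the tool's axes as they then stand; what a row does not reach is not made up. A row lasts 1/8 s, in which the tool goes at most 62.5 mm and 10.7 degrees, less where a joint would pass 70% of its speed; a pose out of reach is approached as far as the arm can. A call is refused whole if a number of a shift passes 0.0625 or a number of a turn 10.7, either way. A call with a gripper value outside its range is refused whole. OPENING is the finger opening in m, from 0 to 0.0854, set as the call begins (- or left out, the last holds). The fingers move at their own pace and stop on an object; the grip force is fixed at half the most. Time passes only in rows, so rows that do not move let the fingers close. It gives the time, the measured TCP pose, the force and the opening at its end, in the units of the state.
- bot.get_obs(): the state, without advancing time (a new reading comes with each control period).
- bot.camera(name): name is "scene" or "side" or "wrist"; returns a dict with "pixels" (384x512x3 uint8, red, green, blue), "fx", "fy", "cx", "cy" (pixels), "k1" (the pictures are not rectified: a ray, as slopes to the right and down, at radius r is drawn at 1 + k1 r^2 times it, then the intrinsics apply), "rvec" (rotation vector, rad) and "tvec" (3), from world to camera coordinates, as OpenCV has them. Camera axes: x right, y down, z forward; pixel columns grow to the right and rows downward; lengths in m; the calibration is good to about 2 mm. A picture is of the moment at which its call begins. There is no depth.
- bot.job_done(): hands the job in, once; it reports no verdict.
The state is a dict: "clock": time; "joint_pos": joint angles; "joint_vel": joint speeds; "tau": joint torques, N m; "eef_pos": TCP position; "tool_rot": TCP orientation; "ft_force": force on the tool from outside, world axes, zero at the start; "ft_torque": the same for the moment, N m; "grip_width": finger opening in m.
Only numpy, scipy, OpenCV 4.12 (cv2) and the standard library are available. Lean on these libraries where they do the work, as an engineer would, in place of code of your own. Each camera call takes 0.05 s, during which the arm holds its last target. There are 200 camera calls.

### The job

Three linear guides lie in the slots of the checking plate and one of them binds: push all three carriages out along their rails, away from you, as far as each will go. Lay the guide whose carriage stops partway gently in the reject tray, right way up and flat on the tray's floor. Once it is there, run the two free carriages, left out until then, all the way back to the near end stops with their rails in their slots, and leave the other things on the bench where they are.

Things in the scene. Friction and masses are not known exactly. Their poses are not given: they have to be found in the camera images.
- guide_a: linear guide: a steel profile rail 200 mm long, 20 wide, 17 high, with one carriage on it. Origin: centre of the rail's underside; x runs along the rail, away from the robot, z up. The three guides are alike to look at and lie in the plate's slots in any order. Low black end stops, no higher than the rail, close both ends. Rail 0.46 kg, carriage 0.26 kg.
- carriage_a (a joint): travel of the carriage of guide_a along its rail in m: 0 at the end stop nearest the robot, 0.114 at the far end stop; the carriage's centre is at x = travel - 57 mm in the guide's frame. It lies somewhere in the first 30 mm at the start. A sound carriage moves with 1.5 to 2.5 N all the way and stays where it is left; one that binds stops dead partway.
- carriage_a_top (a point): centre of the top face of the carriage of guide_a. The carriage is a block 70 mm long (along the rail), 42 wide, from 6 to 32 mm above the rail's underside, so its end faces stand 15 mm above the rail's top; axes as the guide
- guide_b: linear guide: a steel profile rail 200 mm long, 20 wide, 17 high, with one carriage on it. Origin: centre of the rail's underside; x runs along the rail, away from the robot, z up. The three guides are alike to look at and lie in the plate's slots in any order. Low black end stops, no higher than the rail, close both ends. Rail 0.46 kg, carriage 0.26 kg.
- carriage_b (a joint): travel of the carriage of guide_b along its rail in m: 0 at the end stop nearest the robot, 0.114 at the far end stop; the carriage's centre is at x = travel - 57 mm in the guide's frame. It lies somewhere in the first 30 mm at the start. A sound carriage moves with 1.5 to 2.5 N all the way and stays where it is left; one that binds stops dead partway.
- carriage_b_top (a point): centre of the top face of the carriage of guide_b. The carriage is a block 70 mm long (along the rail), 42 wide, from 6 to 32 mm above the rail's underside, so its end faces stand 15 mm above the rail's top; axes as the guide
- guide_c: linear guide: a steel profile rail 200 mm long, 20 wide, 17 high, with one carriage on it. Origin: centre of the rail's underside; x runs along the rail, away from the robot, z up. The three guides are alike to look at and lie in the plate's slots in any order. Low black end stops, no higher than the rail, close both ends. Rail 0.46 kg, carriage 0.26 kg.
- carriage_c (a joint): travel of the carriage of guide_c along its rail in m: 0 at the end stop nearest the robot, 0.114 at the far end stop; the carriage's centre is at x = travel - 57 mm in the guide's frame. It lies somewhere in the first 30 mm at the start. A sound carriage moves with 1.5 to 2.5 N all the way and stays where it is left; one that binds stops dead partway.
- carriage_c_top (a point): centre of the top face of the carriage of guide_c. The carriage is a block 70 mm long (along the rail), 42 wide, from 6 to 32 mm above the rail's underside, so its end faces stand 15 mm above the rail's top; axes as the guide
- plate: grey checking plate 232 (x) x 236 mm, fixed; origin under its centre, x away from the robot. Top 14 mm above the bench; three slots along x, 23 wide, 4 deep, at y = -75, 0, 75 mm, hold the rails (underside 10, rail top 27, carriage top 42 mm above the bench). Bars across both ends, 14 thick, 22 mm high, hold the rails endways with 2 mm to spare each end; a rail lifts straight out.
- tray: reject tray: shallow dark sheet-steel tray, inside 304 x 150 mm, rim 26 mm over the bench (outside 326 x 172 with its rim), floor 3 mm thick; fixed. It stands on one side of the plate or the other. Origin: under its centre, x along its length, roughly away from the robot. An earlier reject, a bare carriage block 42 x 70 x 24 mm, is fixed inside at its +x end (x = 105 to 147 mm)
- tray_clear (a point): on the tray's floor, centre of its free part, which is 254 mm along the tray's x by 150 mm across; 26 mm on the robot's side of the tray's centre
- screwdriver: screwdriver 190 mm long, loose on the bench along the plate's left (+y) edge; origin at its underside
- spanner: spanner 180 mm long, loose on the bench beyond the plate; origin at its underside
- hex_key: L-shaped hex key 145 mm long, loose on the bench along the plate's right (-y) edge; origin at its underside
- setup_block: drilled steel block 75 x 50 x 25 mm, loose beyond the plate; origin at its underside
- oil_bottle: oil bottle, 54 mm across, 130 mm high, loose beyond the plate; origin at its underside
- grease_jar: jar 72 mm across, 60 mm high, loose beyond the plate; origin at its underside
Not all that is in view belongs to the job. What is shaped like the guide_c but orange is not meant.

How it is judged:
On the way:
1. the guide that binds lies in the reject tray, its carriage pushed out (travel over 45 mm), while the other two carriages stand out at the far end stops (within 5 mm) (((x of guide_a in the frame of tray between -0.15 and 0.1 m and y of guide_a in the frame of tray between -0.075 and 0.075 m and z of guide_a in the frame of tray below 0.01 m and angle between guide_a's own z axis and vertical below 0.06 rad and linear speed of guide_a below 0.02 m/s and value of joint carriage_a above 0.045 m and value of joint each of carriage_b, carriage_c above 0.109 m) or (x of guide_b in the frame of tray between -0.15 and 0.1 m and y of guide_b in the frame of tray between -0.075 and 0.075 m and z of guide_b in the frame of tray below 0.01 m and angle between guide_b's own z axis and vertical below 0.06 rad and linear speed of guide_b below 0.02 m/s and value of joint carriage_b above 0.045 m and value of joint each of carriage_a, carriage_c above 0.109 m) or (x of guide_c in the frame of tray between -0.15 and 0.1 m and y of guide_c in the frame of tray between -0.075 and 0.075 m and z of guide_c in the frame of tray below 0.01 m and angle between guide_c's own z axis and vertical below 0.06 rad and linear speed of guide_c below 0.02 m/s and value of joint carriage_c above 0.045 m and value of joint each of carriage_a, carriage_b above 0.109 m))), for 0.1 s.
At the end, for the whole second after the job is handed in: The guide that cannot run its full travel lies at rest in the reject tray, right way up (within 0.06 rad) and on its floor (within 7 mm); the other two lie where they were (within 10 mm, tilted less than 0.05 rad) with their carriages within 5 mm of the near end stop (((x of guide_a in the frame of tray between -0.15 and 0.1 m and y of guide_a in the frame of tray between -0.075 and 0.075 m and z of guide_a in the frame of tray below 0.01 m and angle between guide_a's own z axis and vertical below 0.06 rad and linear speed of each of guide_a, guide_b, guide_c below 0.02 m/s and distance of each of guide_b, guide_c from where it was at the start of the episode below 0.01 m and angle between each of guide_b, guide_c's own z axis and vertical below 0.05 rad and value of joint each of carriage_b, carriage_c below 0.005 m) or (x of guide_b in the frame of tray between -0.15 and 0.1 m and y of guide_b in the frame of tray between -0.075 and 0.075 m and z of guide_b in the frame of tray below 0.01 m and angle between guide_b's own z axis and vertical below 0.06 rad and linear speed of each of guide_b, guide_a, guide_c below 0.02 m/s and distance of each of guide_a, guide_c from where it was at the start of the episode below 0.01 m and angle between each of guide_a, guide_c's own z axis and vertical below 0.05 rad and value of joint each of carriage_a, carriage_c below 0.005 m) or (x of guide_c in the frame of tray between -0.15 and 0.1 m and y of guide_c in the frame of tray between -0.075 and 0.075 m and z of guide_c in the frame of tray below 0.01 m and angle between guide_c's own z axis and vertical below 0.06 rad and linear speed of each of guide_c, guide_a, guide_b below 0.02 m/s and distance of each of guide_a, guide_b from where it was at the start of the episode below 0.01 m and angle between each of guide_a, guide_b's own z axis and vertical below 0.05 rad and value of joint each of carriage_a, carriage_b below 0.005 m))); the robot touches nothing.
It fails at once if a guide is dropped or thrown: out of the fingers it moves faster than 0.75 m/s (a fall of 30 mm) ((contact force between guide_a and the fingers below 0.1 N and linear speed of guide_a above 0.75 m/s) or (contact force between guide_b and the fingers below 0.1 N and linear speed of guide_b above 0.75 m/s) or (contact force between guide_c and the fingers below 0.1 N and linear speed of guide_c above 0.75 m/s)).
It fails at once if a bystander on the bench is shifted by more than 30 mm (distance of any of screwdriver, spanner, hex_key, setup_block, oil_bottle, grease_jar from where it was at the start of the episode above 0.03 m).
It also fails if it takes over 70 s, if anything falls off the work surface, if the arm or the gripper's body presses on something with over 40 N, if the wrist force passes 120 N, or if a joint passes its speed limit or range.

## Working session

There is one attempt and no reset: what is moved stays moved. The work goes in short steps, Python scripts to look and compute and a shell command to move; the robot and the scene stay as the last step left them, time stands still between calls to the robot, and variables do not carry over. Pictures are saved under pics/ and viewed, on a budget of 10 in all, crops included, one or two more only if the job needs it, and the job is handed in when it is done.

```bash
mkdir -p pics
cat > h.py <<'E'
import numpy as np, cv2
from workcell import bot
from scipy.spatial.transform import Rotation as R
def cam(n):
    c=bot.camera(n); c['R']=R.from_rotvec(np.ravel(c['rvec'])).as_matrix(); c['t']=np.ravel(c['tvec']); return c
def save(c,fn,crop=None,scale=1):
    im=c['pixels'][:,:,::-1]
    if crop: x0,y0,x1,y1=crop; im=im[y0:y1,x0:x1]
    if scale!=1: im=cv2.resize(im,None,fx=scale,fy=scale,interpolation=cv2.INTER_CUBIC)
    cv2.imwrite(fn,im)
def ray(c,u,v):
    d=np.array([(u-c['cx'])/c['fx'],(v-c['cy'])/c['fy']]); s=d.copy()
    for _ in range(20): s=d/(1+c['k1']*(s@s))
    o=-c['R'].T@c['t']; return o, c['R'].T@np.array([s[0],s[1],1])
def onz(c,u,v,z):
    o,d=ray(c,u,v); return o+d*(z-o[2])/d[2]
def proj(c,p):
    q=c['R']@np.asarray(p)+c['t']; s=q[:2]/q[2]; s=s*(1+c['k1']*(s@s))
    return np.array([c['fx']*s[0]+c['cx'],c['fy']*s[1]+c['cy']])
def st():
    o=bot.get_obs(); print('t',o['clock'],'p',np.round(o['eef_pos'],4),'rot',np.round(R.from_quat(o['tool_rot']).as_matrix(),3).tolist(),'F',np.round(o['ft_force'],2),'g',o['grip_width'],'q',np.round(o['joint_pos'],3))
E
python3 - <<'E'
from h import *
st(); print(bot.grasp_offset)
a=cam('scene'); b=cam('side')
for c in(a,b): print(c['fx'],c['k1'],-c['R'].T@c['t'])
save(a,'pics/scene.png',scale=1.5); save(b,'pics/side.png',scale=1.5)
E
```

```text
t 0.0 p [ 0.1702 -0.4695  0.2304] rot [[0.94, 0.341, -0.001], [0.341, -0.94, 0.002], [0.0, -0.002, -1.0]] F [-0.37  0.03  0.6 ] g 0.08566781480331578 q [-1.223  0.241  0.004  1.335  0.     1.571]
0.0187
467.48544951832525 -0.09177089178123092 [0.96817755 0.98573251 0.96636474]
400.26310346670584 -0.0007580497120726886 [0.40567012 0.72599273 0.84906508]
```

View pics/scene.png

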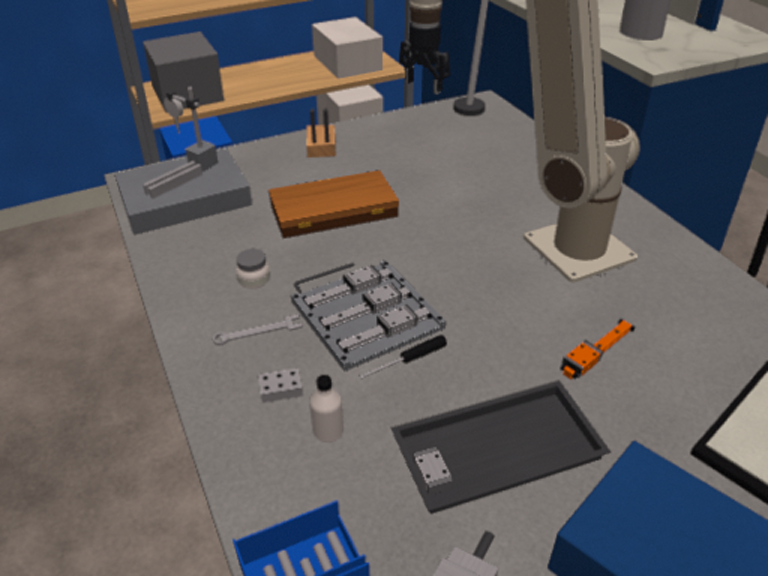

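View pics/side.png

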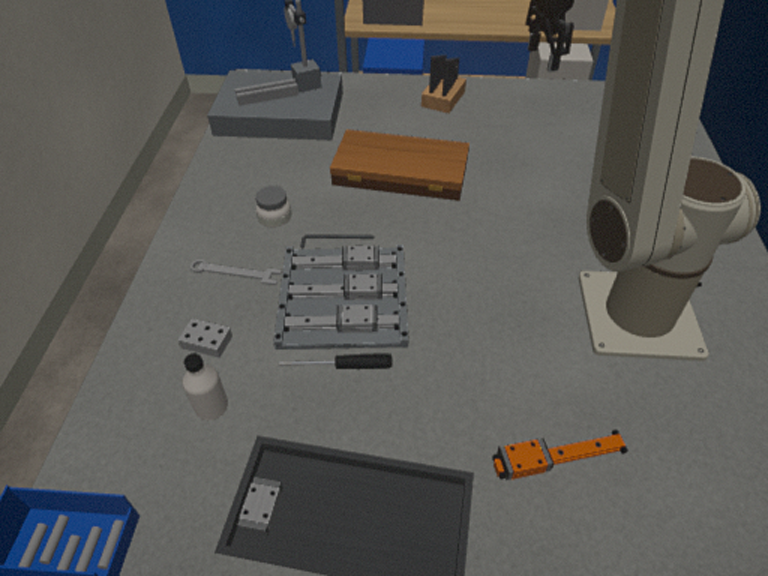

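Scene picture (1.5x scale): the plate is at about (368,312), with carriages at (362,277), (383,295) and (397,319). The tray is at (500,445) on the +y side, with a fixed block at (433,467). In the side picture the carriages are at (360,255), (363,283) and (357,317).

Things that could be taken for a guide:
- the three grey guides in the plate, which are the ones I want
- the orange guide, scene (595,350), a decoy
- the bare block in the tray, (433,467)
- the setup block, (280,384)
- the vise-like part on the surface plate, (185,170)

I choose the three in the plate slots.

Run:
```python
from h import *
b=cam('side'); a=cam('scene')
for n,c,box in(('side',b,(180,160,276,236)),('scene',a,(190,170,300,246))):
    x0,y0,x1,y1=box
    im=cv2.resize(c['pixels'][y0:y1,x0:x1],None,fx=6,fy=6,interpolation=cv2.INTER_CUBIC)
    g=cv2.cvtColor(im,cv2.COLOR_RGB2GRAY); 
    out=im[:,:,::-1].copy()
    m=cv2.morphologyEx((g>150).astype(np.uint8),cv2.MORPH_OPEN,np.ones((9,9)))
    m=cv2.morphologyEx(m,cv2.MORPH_CLOSE,np.ones((15,15)))
    for k in cv2.findContours(m,cv2.RETR_EXTERNAL,cv2.CHAIN_APPROX_NONE)[0]:
        if cv2.contourArea(k)<2000: continue
        r=cv2.minAreaRect(k); q=cv2.boxPoints(r); cv2.polylines(out,[q.astype(int)],1,(0,0,255),1)
        w=np.array([onz(c,(u+.5)/6+x0-.5,(v+.5)/6+y0-.5,.042) for u,v in q]); 
        print(n,(np.array(r[0])/6+[x0,y0]).round(1),'ctr',w.mean(0).round(4),'sides',[round(float(np.linalg.norm(w[i]-w[i-1])),4) for i in range(4)])
    cv2.imwrite(f'pics/crop_{n}.png',out)
```

```text
(no output)
```

View pics/crop_side.png

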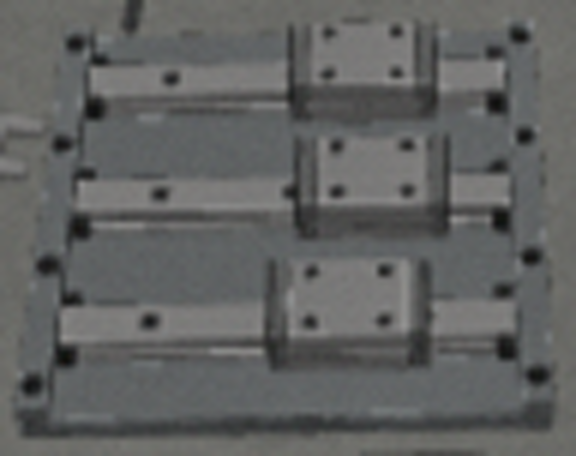

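The close crop shows the three grey guides in their slots. The plate's bar bolts are at crop pixels (76,43), (520,35), (32,385) and (538,375). The carriage bolt patterns are centred on (363,53), (372,163) and (348,296). These are the right guides.

Run:
```python
from h import *
b=cam('side'); a=cam('scene')
f=lambda u,v,z:onz(b,(u+.5)/6+179.5,(v+.5)/6+159.5,z)
P=[f(*p,.022) for p in((76,43),(520,35),(32,385),(538,375))]
print(np.round(P,4)); c=np.mean(P,0); print('plate c',c.round(4))
print('yaw far->near',[np.degrees(np.arctan2(*(P[i]-P[j])[[1,0]])).round(2) for i,j in((0,1),(2,3))],'lateral',[np.degrees(np.arctan2(*(P[i]-P[j])[[1,0]])).round(2) for i,j in((2,0),(3,1))])
print('spans',[np.linalg.norm(P[i]-P[j]).round(4) for i,j in((0,1),(2,3),(2,0),(3,1))])
for q in(((328,32),(397,31),(328,73),(397,72)),((337,146),(406,146),(337,191),(407,191)),((311,271),(385,271),(310,321),(384,321))):
    w=np.mean([f(*p,.042) for p in q],0); print('carr',w.round(4))
for n,s,e in((1,(90,80),(504,75)),(2,(78,195),(511,190)),(3,(60,322),(516,316))):
    A,B=f(*s,.027),f(*e,.027); print('rail',A.round(4),B.round(4),np.degrees(np.arctan2(*(A-B)[[1,0]])).round(2),np.linalg.norm(A-B).round(4))
# tray rim corners side view (viewed at 1.5x)
for u,v in((260,438),(472,474),(218,552)):
    print('tray rim',onz(b,(u+.5)/1.5-.5,(v+.5)/1.5-.5,.026).round(4))
for u,v in((393,430),(556,383),(608,450),(433,508)):
    print('tray rim scene',onz(a,(u+.5)/1.5-.5,(v+.5)/1.5-.5,.026).round(4))
# scene check on plate outline bolts
print('proj plate centre scene*1.5',proj(a,c)*1.5)
for n,u,v in(('scdr',445,340),('scdr tip',362,376),('bottle',325,432)): print(n,onz(a,u/1.5,v/1.5,.01).round(3))
for n,u,v in(('hexk',305,237),('hexk2',373,237),('hexk3',303,248)): print(n,onz(b,u/1.5,v/1.5,.003).round(3))
im=cv2.resize(a['pixels'][170:246,190:300],None,fx=6,fy=6,interpolation=cv2.INTER_CUBIC)[:,:,::-1].copy()
for p in P:
    q=proj(a,p); cv2.circle(im,tuple(int(t) for t in ((q+.5-[190,170])*6)),6,(0,0,255),1)
cv2.imwrite('pics/chk.png',im)
```

```text
[[ 0.661  -0.1025  0.022 ]
 [ 0.4435 -0.1228  0.022 ]
 [ 0.6416  0.1076  0.022 ]
 [ 0.4238  0.0872  0.022 ]]
plate c [ 0.5425 -0.0076  0.022 ]
yaw far->near [np.float64(5.34), np.float64(5.34)] lateral [np.float64(95.27), np.float64(95.35)]
spans [np.float64(0.2185), np.float64(0.2188), np.float64(0.211), np.float64(0.2109)]
carr [ 0.517  -0.0857  0.042 ]
carr [ 0.5052 -0.0107  0.042 ]
carr [0.5083 0.065  0.042 ]
rail [ 0.6481 -0.0727  0.027 ] [ 0.4494 -0.0896  0.027 ] 4.84 0.1995
rail [0.6404 0.0014 0.027 ] [ 0.4416 -0.0152  0.027 ] 4.78 0.1995
rail [0.6347 0.0762 0.027 ] [0.435  0.0591 0.027 ] 4.88 0.2004
tray rim [0.6296 0.3026 0.026 ]
tray rim [0.3134 0.3374 0.026 ]
tray rim [0.6496 0.4688 0.026 ]
tray rim scene [0.6344 0.3072 0.026 ]
tray rim scene [0.3223 0.341  0.026 ]
tray rim scene [0.3338 0.5028 0.026 ]
tray rim scene [0.6459 0.4701 0.026 ]
proj plate centre scene*1.5 [365.51701862 305.57949099]
scdr [0.439 0.141 0.01 ]
scdr tip [0.625 0.158 0.01 ]
bottle [0.736 0.25  0.01 ]
hexk [ 0.64  -0.162  0.003]
hexk2 [ 0.5   -0.171  0.003]
hexk3 [ 0.639 -0.13   0.003]
```

View pics/chk.png

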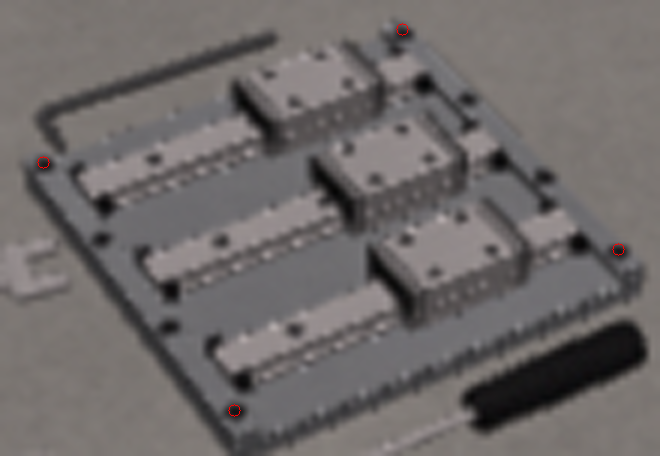

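Side and scene agree to about 2 mm.
- **Plate:** centre (0.5425, −0.0076), yaw 5.3°. Bolt spans are square and rails measure 200 mm.
- **Carriages:** measured at lateral −75, 0 and +75 mm. Travels are about 24, 20 and 30 mm.

Next I turn the tool in line with the plate, shut the fingers and go above the near end of the right-hand rail.

```bash
cat >> h.py <<'E'
C=np.array([.5425,-.0076]); Y=np.radians(5.3); U=np.array([np.cos(Y),np.sin(Y)]); V=np.array([-U[1],U[0]])
def rel(goal=None):
    "tool pose in plate frame (s,l,z), and tool-axis shift to a goal given in plate frame"
    o=bot.get_obs(); p=o['eef_pos']; d=np.array(p[:2])-C; M=R.from_quat(o['tool_rot']).as_matrix()
    print('t',round(o['clock'],2),'s,l,z',np.round([d@U*1e3,d@V*1e3,p[2]*1e3],1),'yaw',np.degrees(np.arctan2(M[1,0],M[0,0])).round(2),'tilt',M[2].round(3),'F',np.round(o['ft_force'],1),'g',round(o['grip_width'],4))
    if goal is not None:
        g=np.array([*(C+goal[0]/1e3*U+goal[1]/1e3*V),goal[2]/1e3]); print('shift tool mm',(M.T@(g-p)*1e3).round(1))
E
python3 -m jog '[[[0,0,0,0,0,7.3],[0,0,0,0,0,7.3],[0.041,-0.044,0.01,0,0,0],[0.041,-0.044,0.01,0,0,0],[0.041,-0.044,0.01,0,0,0],[0.041,-0.044,0.01,0,0,0],[0.041,-0.044,0.01,0,0,0],[0.041,-0.044,0.01,0,0,0],[0.041,-0.044,0.01,0,0,0],[0.041,-0.044,0.01,0,0,0]]]' 0
python3 -c "
from h import *
rel((-87,-75,80)); st()"
```

```text
clock: 1.55
eef_pos: [0.4765, -0.0879, 0.15]
tool_rot: [0.999, 0.036, 0.003, 0.003]
ft_force: [0.8, -1.4, 0.7]
grip_width: 0.0
t 1.55 s,l,z [-73.2 -73.9 150. ] yaw 4.18 tilt [ 0.006  0.006 -1.   ] F [ 0.8 -1.4  0.7] g 0.0
shift tool mm [-14.2   1.   69.9]
t 1.55 p [ 0.4765 -0.0879  0.15  ] rot [[0.997, 0.073, 0.006], [0.073, -0.997, -0.005], [0.006, 0.006, -1.0]] F [ 0.82 -1.43  0.71] g 3.031144293819131e-06 q [-0.18   0.257 -0.192  1.114 -0.004  2.889]
```

The wrist is near its limit (q6 = 2.89 of 3.14), and the tray lies to the left. I make the half turn now, high up.

```bash
python3 -m jog '[[[0,0,0,0,0,-10.65],[0,0,0,0,0,-10.65],[0,0,0,0,0,-10.65],[0,0,0,0,0,-10.65],[0,0,0,0,0,-10.65],[0,0,0,0,0,-10.65],[0,0,0,0,0,-10.65],[0,0,0,0,0,-10.65],[0,0,0,0,0,-10.65],[0,0,0,0,0,-10.65],[0,0,0,0,0,-10.65],[0,0,0,0,0,-10.65]]]'
python3 -m jog '[[[0,0,0,0,0,-10.65],[0,0,0,0,0,-10.65],[0,0,0,0,0,-10.65],[0,0,0,0,0,-10.65],[0,0,0,0,0,-10.65],[0,0,0,0,0,-3]]]'
python3 -c "
from h import *
rel((-90,-75,31)); st()"
```

```text
clock: 3.05
eef_pos: [0.4785, -0.0819, 0.1478]
tool_rot: [0.396, 0.918, -0.001, 0.002]
ft_force: [-0.6, 0.5, 0.5]
grip_width: -0.0003
clock: 3.8
eef_pos: [0.4782, -0.0819, 0.1475]
tool_rot: [-0.089, 0.996, -0.002, 0.001]
ft_force: [-0.4, -0.1, 0.4]
grip_width: -0.0002
t 3.8 s,l,z [-70.9 -68.1 147.5] yaw -169.78 tilt [-0.002 -0.005 -1.   ] F [-0.4 -0.1  0.4] g -0.0002
shift tool mm [ 19.9  -4.7 116.5]
t 3.8 p [ 0.4782 -0.0819  0.1475] rot [[-0.984, -0.177, 0.003], [-0.177, 0.984, -0.004], [-0.002, -0.005, -1.0]] F [-0.35 -0.12  0.36] g -0.00020851525559343115 q [-0.167  0.264 -0.191  1.113 -0.004 -0.346]
```

```bash
python3 -m jog '[[[0,0,0,0,0,4.9],[0.0095,-0.0035,0.04,0,0,0],[0.0095,-0.0035,0.04,0,0,0]]]'
python3 -c "
from h import *
rel((-90,-75,31))"
```

```text
clock: 4.18
eef_pos: [0.4645, -0.0916, 0.0692]
tool_rot: [-0.046, 0.999, -0.003, 0.006]
ft_force: [0.6, -0.9, -0.6]
grip_width: 0.0002
t 4.17 s,l,z [-85.4 -76.4  69.2] yaw -174.77 tilt [-0.013 -0.007 -1.   ] F [ 0.6 -0.9 -0.6] g 0.0002
shift tool mm [ 5.1  1.7 38.2]
```

```bash
python3 -m jog '[[[0.0035,0.001,0.02,0,0,0],[0.0015,0,0.017,0,0,0],[0,0,0,0,0,0]]]'
python3 -c "
from h import *
rel((-90,-75,31))"
python3 -m jog '[[[-0.008,0,0,0,0,0],[-0.008,0,0,0,0,0],[-0.008,0,0,0,0,0],[-0.008,0,0,0,0,0],[-0.008,0,0,0,0,0]]]'
python3 -c "
from h import *
rel((11,-75,31))"
```

```text
clock: 4.55
eef_pos: [0.4564, -0.0911, 0.0283]
tool_rot: [-0.045, 0.999, -0.002, 0.003]
ft_force: [0.5, 0.3, 0.9]
grip_width: -0.0001
t 4.55 s,l,z [-93.5 -75.1  28.3] yaw -174.82 tilt [-0.006 -0.005 -1.   ] F [0.5 0.3 0.9] g -0.0001
shift tool mm [-3.5  0.1 -2.7]
clock: 5.18
eef_pos: [0.4982, -0.0874, 0.0298]
tool_rot: [-0.045, 0.999, -0.003, 0.003]
ft_force: [-2.8, -0.1, -0.7]
grip_width: -0.0004
t 5.17 s,l,z [-51.5 -75.4  29.8] yaw -174.82 tilt [-0.005 -0.006 -1.   ] F [-2.8 -0.1 -0.7] g -0.0004
shift tool mm [-62.5   0.5  -0.9]
```

```bash
python3 -m jog '[[[-0.008,0,0,0,0,0],[-0.008,0,0,0,0,0],[-0.008,0,0,0,0,0],[-0.008,0,0,0,0,0],[-0.008,0,0,0,0,0],[-0.008,0,0,0,0,0]]]'
python3 -c "
from h import *
rel((11,-75,31))"
```

```text
clock: 5.92
eef_pos: [0.5493, -0.0827, 0.0299]
tool_rot: [-0.045, 0.999, -0.003, 0.002]
ft_force: [-2.6, -0.3, -0.5]
grip_width: -0.0001
t 5.92 s,l,z [ -0.2 -75.4  29.9] yaw -174.82 tilt [-0.004 -0.006 -1.   ] F [-2.6 -0.3 -0.5] g -0.0001
shift tool mm [-11.2   0.4  -1.1]
```

```bash
python3 -m jog '[[[-0.006,0,0,0,0,0],[-0.005,0,0,0,0,0],[-0.004,0,0,0,0,0],[-0.004,0,0,0,0,0]]]'
python3 -c "
from h import *
rel((11,-75,31))"
```

```text
clock: 6.42
eef_pos: [0.5617, -0.0815, 0.0296]
tool_rot: [-0.045, 0.999, -0.003, -0.006]
ft_force: [-12.7, -1.3, 8.7]
grip_width: 0.0001
t 6.42 s,l,z [ 12.3 -75.3  29.6] yaw -174.88 tilt [ 0.011 -0.006 -1.   ] F [-12.7  -1.3   8.7] g 0.0001
shift tool mm [ 1.3  0.3 -1.4]
```

The right carriage ran out to about 114 mm and stopped at the end stop, so it is sound. Now the middle one.

```bash
python3 -m jog '[[[0.008,0,0,0,0,0],[0,0,-0.035,0,0,0],[0.033,0.025,0,0,0,0],[0.033,0.025,0,0,0,0],[0.033,0.025,0,0,0,0],[0,0,0,0,0,0]]]'
python3 -c "
from h import *
rel((-96,0,30))"
```

```text
clock: 7.18
eef_pos: [0.4532, -0.0144, 0.0687]
tool_rot: [-0.044, 0.999, -0.003, 0.004]
ft_force: [-0.0, -0.7, -0.5]
grip_width: -0.0001
t 7.17 s,l,z [-89.6   1.5  68.7] yaw -174.92 tilt [-0.007 -0.006 -1.   ] F [-0.  -0.7 -0.5] g -0.0001
shift tool mm [ 6.7 -1.3 38.7]
```

```bash
python3 -m jog '[[[0.003,-0.001,0.019,0,0,0],[0.002,0,0.017,0,0,0],[0,0,0,0,0,0]]]'
python3 -m jog '[[[-0.008,0,0,0,0,0],[-0.008,0,0,0,0,0],[-0.008,0,0,0,0,0],[-0.008,0,0,0,0,0],[-0.008,0,0,0,0,0],[-0.008,0,0,0,0,0]]]'
python3 -c "
from h import *
rel((11,0,30))"
```

```text
clock: 7.55
eef_pos: [0.4555, -0.0163, 0.0348]
tool_rot: [-0.045, 0.999, -0.003, 0.01]
ft_force: [-1.1, -0.0, 0.2]
grip_width: 0.0
clock: 8.3
eef_pos: [0.5035, -0.0124, 0.036]
tool_rot: [-0.044, 0.999, -0.003, 0.007]
ft_force: [-17.5, -1.6, 11.8]
grip_width: -0.0002
t 8.3 s,l,z [-39.2  -1.2  36. ] yaw -174.94 tilt [-0.013 -0.007 -1.   ] F [-17.5  -1.6  11.8] g -0.0002
shift tool mm [-50.2   1.5   6.6]
```

```bash
python3 -m jog '[[[0.008,0,0,0,0,0],[0,0,0.006,0,0,0],[-0.005,0,0,0,0,0],[-0.005,0,0,0,0,0],[-0.004,0,0,0,0,0],[-0.004,0,0,0,0,0],[-0.004,0,0,0,0,0]]]'
python3 -c "
from h import *
rel((11,0,30))"
```

```text
clock: 9.18
eef_pos: [0.503, -0.0124, 0.0282]
tool_rot: [-0.044, 0.999, -0.004, -0.009]
ft_force: [-10.8, -0.4, 7.7]
grip_width: 0.0002
t 9.18 s,l,z [-39.8  -1.2  28.2] yaw -174.99 tilt [ 0.018 -0.008 -1.   ] F [-10.8  -0.4   7.7] g 0.0002
shift tool mm [-50.7   1.4  -2.8]
```

The middle carriage stops dead at about 63 mm under 11–17 N, so that one binds. The task asks for all three to go out, so now the left.

```bash
python3 -m jog '[[[0.008,0,0,0,0,0],[0,0,-0.037,0,0,0],[0.02,0.037,0,0,0,0],[0.02,0.037,0,0,0,0],[0,0,0,0,0,0]]]'
python3 -c "
from h import *
rel((-87,75,30))"
```

```text
clock: 9.8
eef_pos: [0.4535, 0.0593, 0.0679]
tool_rot: [-0.043, 0.999, -0.003, -0.003]
ft_force: [0.8, 0.3, 0.1]
grip_width: -0.0
t 9.8 s,l,z [-82.4  74.8  67.9] yaw -175.1 tilt [ 0.007 -0.007 -1.   ] F [0.8 0.3 0.1] g -0.0
shift tool mm [ 4.3  0.4 37.9]
```

```bash
python3 -m jog '[[[0.005,0,0.02,0,0,0],[0.001,0,0.017,0,0,0],[0,0,0,0,0,0]]]'
python3 -m jog '[[[-0.008,0,0,0,0,0],[-0.008,0,0.002,0,0,0],[-0.008,0,0,0,0,0],[-0.008,0,0,0,0,0],[-0.008,0,0,0,0,0],[-0.008,0,0,0,0,0]]]'
python3 -c "
from h import *
rel((11,75,30))"
```

```text
clock: 10.18
eef_pos: [0.452, 0.0581, 0.0318]
tool_rot: [-0.043, 0.999, -0.004, 0.001]
ft_force: [-0.3, -0.8, 0.5]
grip_width: -0.0003
clock: 10.92
eef_pos: [0.5036, 0.0619, 0.0309]
tool_rot: [-0.042, 0.999, -0.003, 0.001]
ft_force: [-1.8, 0.7, 0.1]
grip_width: -0.0
t 10.93 s,l,z [-32.3  72.8  30.9] yaw -175.15 tilt [-0.002 -0.007 -1.   ] F [-1.8  0.7  0.1] g -0.0
shift tool mm [-43.3   2.5   1. ]
```

```bash
python3 -m jog '[[[-0.008,0,0,0,0,0],[-0.008,0,0,0,0,0],[-0.008,0,0,0,0,0],[-0.008,0,0,0,0,0],[-0.006,0,0,0,0,0],[-0.005,0,0,0,0,0],[-0.004,0,0,0,0,0],[-0.004,0,0,0,0,0]]]'
python3 -c "
from h import *
rel((-6,0,60))"
```

```text
clock: 11.92
eef_pos: [0.5481, 0.0658, 0.0299]
tool_rot: [-0.043, 0.999, -0.004, -0.009]
ft_force: [-11.1, 0.0, 8.7]
grip_width: -0.0002
t 11.93 s,l,z [12.3 72.6 29.9] yaw -175.11 tilt [ 0.018 -0.007 -1.   ] F [-11.1   0.    8.7] g -0.0002
shift tool mm [ 18.3 -72.9 -29.3]
```

The left carriage is sound as well. Now I rise, open to 62 mm, go above the middle carriage and check with a picture.

```bash
python3 -m jog '[[[0.008,0,0,0,0,0],[0,0,-0.05,0,0,0]]]'
python3 -m jog '[[[0,-0.036,0,0,0,0],[0,-0.036,0,0,0,0],[0,0,0,0,0,0]]]' 0.062
python3 - <<'E'
from h import *
rel((6,0,60))
c=cam('wrist'); save(c,'pics/wrist1.png',scale=1.5)
print(-c['R'].T@c['t'])
for g in((6,0),(6,-75),(6,75)):
    p=C+g[0]/1e3*U+g[1]/1e3*V; print(g,proj(c,[*p,.042])*1.5)
c=cam('side')
for n,s,l in(('R',57,-75),('M',6.3,0),('L',57,75)):print(n,(proj(c,[*(C+s/1e3*U+l/1e3*V),.042])*1.5).round(1))
E
```

```text
clock: 12.18
eef_pos: [0.5382, 0.0648, 0.0771]
tool_rot: [-0.042, 0.999, -0.004, -0.012]
ft_force: [0.8, 0.0, 0.4]
grip_width: 0.0002
clock: 12.55
eef_pos: [0.552, -0.0084, 0.0841]
tool_rot: [-0.043, 0.999, -0.005, -0.003]
ft_force: [-0.0, 0.5, -0.6]
grip_width: 0.0542
t 12.55 s,l,z [ 9.4 -1.7 84.1] yaw -175.05 tilt [ 0.006 -0.01  -1.   ] F [-0.   0.5 -0.6] g 0.0542
shift tool mm [ 3.3  1.9 24.1]
[ 0.48395894 -0.01345609  0.2266871 ]
(6, 0) [390.00632714 317.62763681]
(6, -75) [221.68651952 318.08880391]
(6, 75) [559.66926866 317.08774965]
R [313.1 253.3]
M [338.3 281.8]
L [307.7 314. ]
```

View pics/wrist1.png

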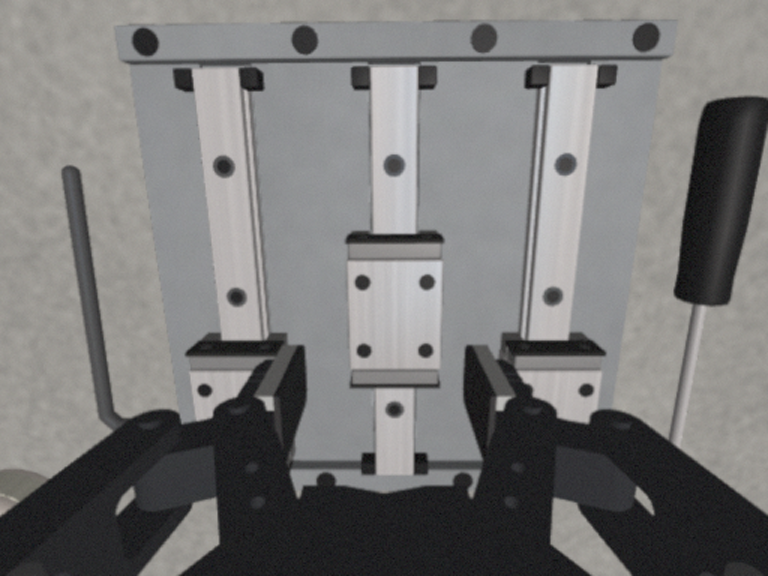

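The wrist view has the near end at the top. The middle carriage is at (395,316), the predicted spot within 2 mm, and both neighbours stand at the far end with the fingers between them. Descending onto the middle carriage.

```bash
python3 -m jog '[[[0.003,0.002,0.022,0,0,0],[0,0,0.022,0,0,0],[0,0,0,0,0,0]]]' 
python3 -c "
from h import *
rel((6,1,17))"
```

```text
clock: 13.02
eef_pos: [0.5483, -0.0023, 0.0389]
tool_rot: [-0.046, 0.999, -0.004, -0.003]
ft_force: [-0.1, 0.3, -0.4]
grip_width: 0.0621
t 13.03 s,l,z [ 6.3  4.7 38.9] yaw -174.7 tilt [ 0.005 -0.009 -1.   ] F [-0.1  0.3 -0.4] g 0.0621
shift tool mm [ 0.2 -3.5 22. ]
```

```bash
python3 -m jog '[[[0,-0.0035,0.012,0,0,0],[0,0,0.009,0,0,0],[0,0,0,0,0,0]]]' 
python3 -c "
from h import *
rel((6,1,17))"
```

```text
clock: 13.4
eef_pos: [0.5498, -0.005, 0.018]
tool_rot: [-0.047, 0.999, -0.004, -0.001]
ft_force: [-0.4, -0.1, -0.9]
grip_width: 0.0619
t 13.4 s,l,z [ 7.5  1.9 18. ] yaw -174.59 tilt [ 0.003 -0.009 -1.   ] F [-0.4 -0.1 -0.9] g 0.0619
shift tool mm [ 1.5 -0.9  1. ]
```

```bash
python3 -m jog '[[[0,0,0,0,0,0],[0,0,0,0,0,0],[0,0,0,0,0,0],[0,0,0,0,0,0],[0,0,0,0,0,0]]]' 0
python3 -m jog '[[[0,0,-0.006,0,0,0],[0,0,-0.008,0,0,0],[0,0,-0.01,0,0,0],[0,0,-0.015,0,0,0],[0,0,-0.02,0,0,0],[0,0,-0.02,0,0,0],[0,0,-0.02,0,0,0],[0,0,0,0,0,0]]]'
python3 - <<'E'
from h import *
rel(); st()
c=cam('side'); save(c,'pics/lift.png',scale=1.5)
E
```

```text
clock: 14.02
eef_pos: [0.55, -0.0048, 0.0186]
tool_rot: [-0.047, 0.999, -0.004, -0.001]
ft_force: [0.4, 0.3, -0.7]
grip_width: 0.0408
clock: 15.02
eef_pos: [0.5488, -0.0043, 0.123]
tool_rot: [-0.047, 0.999, -0.004, -0.002]
ft_force: [0.7, 0.3, -8.4]
grip_width: 0.0408
t 15.03 s,l,z [  6.5   2.7 123. ] yaw -174.62 tilt [ 0.005 -0.009 -1.   ] F [ 0.7  0.3 -8.4] g 0.0408
t 15.025 p [ 0.5488 -0.0043  0.123 ] rot [[-0.996, -0.094, -0.004], [-0.094, 0.996, -0.009], [0.005, -0.009, -1.0]] F [ 0.74  0.26 -8.4 ] g 0.04083099676694055 q [-0.003  0.408 -0.049  1.118 -0.009 -0.097]
```

View pics/lift.png

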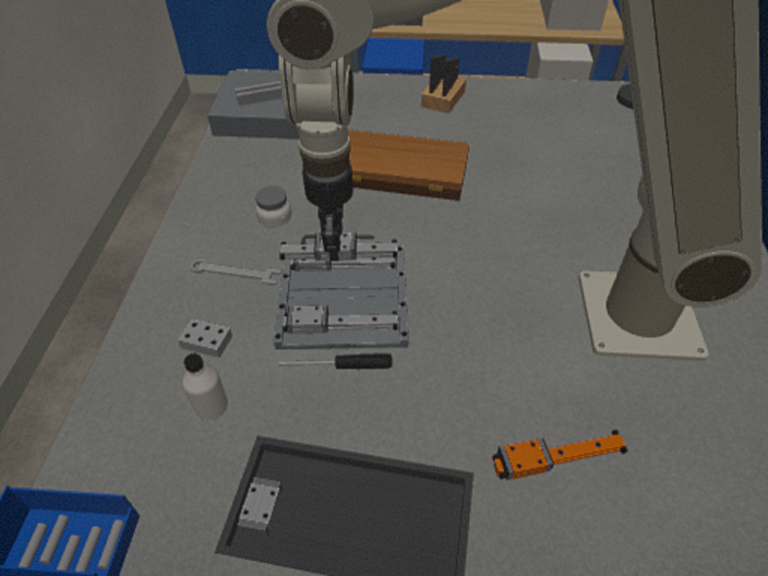

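Side view: the middle slot is empty and the guide hangs level in the fingers above the plate at about (330,255). The free carriages stay at the far end; the left one is at (307,317). Wrist load is about 8 N. Measured tray centre is (0.483, 0.404), yaw about −6°. Now I turn and carry it to the tray.

```bash
python3 -m jog '[[[0,0,0,0,0,5.7],[0,0,0,0,0,5.7],[0.006,0.02,0,0,0,0],[0.013,0.04,0,0,0,0],[0.013,0.04,0,0,0,0],[0.013,0.04,0,0,0,0],[0.013,0.04,0,0,0,0],[0.013,0.04,0,0,0,0],[0.013,0.04,0,0,0,0],[0.013,0.04,0,0,0,0],[0.01,0.03,0,0,0,0],[0.005,0.015,0,0,0,0]]]'
cat >> h.py <<'E'
def tgt(x,y,z):
    o=bot.get_obs(); M=R.from_quat(o['tool_rot']).as_matrix(); print('t',round(o['clock'],2),'p',np.round(o['eef_pos'],4),'yaw',np.degrees(np.arctan2(M[1,0],M[0,0])).round(2),'tilt',M[2].round(3),'F',np.round(o['ft_force'],1),'shift tool mm',(M.T@(np.array([x,y,z])-o['eef_pos'])*1e3).round(1),'g',round(o['grip_width'],4))
E
python3 - <<'E'
from h import *
tgt(.4636,.406,.06)
E
```

```text
clock: 16.58
eef_pos: [0.4654, 0.357, 0.1049]
tool_rot: [0.058, 0.998, -0.01, -0.013]
ft_force: [0.4, -0.7, -7.3]
grip_width: 0.0406
t 16.57 p [0.4654 0.357  0.1049] yaw 173.29 tilt [ 0.025 -0.021 -0.999] F [ 0.4 -0.7 -7.3] shift tool mm [ 6.3 49.4 44.1] g 0.0406
```

```bash
python3 -m jog '[[[0.002,0.02,0,-0.6,-0.7,0],[0.002,0.015,0,-0.6,-0.7,0],[0.001,0.01,0,0,0,0],[0,0,0,0,0,0]]]'
python3 - <<'E'
from h import *
tgt(.4636,.406,.06)
E
```

```text
clock: 17.08
eef_pos: [0.4655, 0.4031, 0.1027]
tool_rot: [0.059, 0.998, -0.001, -0.0]
ft_force: [-0.0, 0.2, -7.0]
grip_width: 0.0411
t 17.07 p [0.4655 0.4031 0.1027] yaw 173.23 tilt [ 0.001 -0.002 -1.   ] F [-0.   0.2 -7. ] shift tool mm [ 2.2  2.7 42.7] g 0.0411
```

```bash
python3 -m jog '[[[0.002,0.0025,0.025,0,0,0],[0,0,0.025,0,0,0],[0,0,0,0,0,0]]]'
python3 - <<'E'
from h import *
tgt(.4636,.406,.012)
c=cam('side'); save(c,'pics/tray1.png',crop=(130,200,390,384),scale=3)
E
```

```text
clock: 17.45
eef_pos: [0.4652, 0.4038, 0.0527]
tool_rot: [0.061, 0.998, -0.002, 0.0]
ft_force: [-0.6, -1.2, -6.2]
grip_width: 0.041
t 17.45 p [0.4652 0.4038 0.0527] yaw 173.06 tilt [-0.001 -0.003 -1.   ] F [-0.6 -1.2 -6.2] shift tool mm [ 1.9  2.1 40.7] g 0.041
```

View pics/tray1.png

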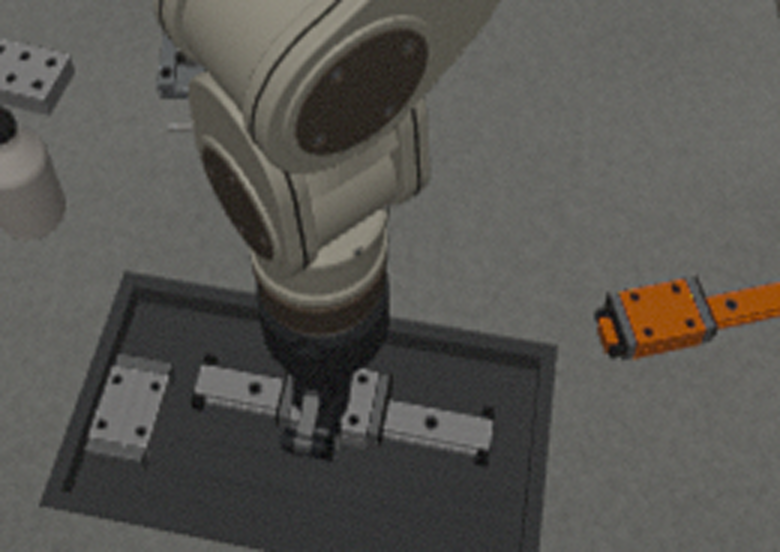

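The guide hangs level inside the tray's free part. Its rail ends are at (195,385) and (490,430), clear of the fixed block at (130,405) and the walls. Lowering slowly.

```bash
python3 -m jog '[[[0.001,0.002,0.012,0,0,0],[0,0,0.01,0,0,0],[0,0,0.007,0,0,0],[0,0,0.004,0,0,0],[0,0,0,0,0,0]]]'
python3 - <<'E'
from h import *
tgt(.4636,.406,.0116)
E
```

```text
clock: 18.12
eef_pos: [0.4675, 0.4077, 0.0221]
tool_rot: [0.061, 0.998, 0.001, 0.003]
ft_force: [-0.1, 0.1, -6.7]
grip_width: 0.0412
t 18.12 p [0.4675 0.4077 0.0221] yaw 173.01 tilt [-0.006  0.003 -1.   ] F [-0.1  0.1 -6.7] shift tool mm [ 3.7 -2.2 10.5] g 0.0412
```

```bash
python3 -m jog '[[[0,0,0.004,0,0.3,0],[0,0,0.003,0,0,0],[0,0,0.002,0,0,0],[0,0,0,0,0,0]]]'
python3 - <<'E'
from h import *
tgt(.4636,.406,.0116)
E
```

```text
clock: 18.62
eef_pos: [0.468, 0.4082, 0.013]
tool_rot: [0.061, 0.998, 0.002, 0.001]
ft_force: [-0.4, -0.0, -7.7]
grip_width: 0.0409
t 18.62 p [0.468  0.4082 0.013 ] yaw 173.01 tilt [-0.001  0.003 -1.   ] F [-0.4 -0.  -7.7] shift tool mm [ 4.1 -2.7  1.4] g 0.0409
```

```bash
python3 -m jog '[[[0,0,0.0015,0,0,0],[0,0,0.0015,0,0,0],[0,0,0.001,0,0,0],[0,0,0,0,0,0]]]'
python3 - <<'E'
from h import *
tgt(.4636,.406,.0116)
E
```

```text
clock: 19.12
eef_pos: [0.4683, 0.4084, 0.0118]
tool_rot: [0.061, 0.998, 0.002, 0.002]
ft_force: [0.3, -0.5, -4.6]
grip_width: 0.0412
t 19.12 p [0.4683 0.4084 0.0118] yaw 173.01 tilt [-0.003  0.005 -1.   ] F [ 0.3 -0.5 -4.6] shift tool mm [ 4.4 -3.   0.2] g 0.0412
```

```bash
python3 -m jog '[[[0,0,0.0015,0,0,0],[0,0,0.001,0,0,0],[0,0,0,0,0,0]]]'
python3 -m jog '[[[0,0,0,0,0,0],[0,0,0,0,0,0],[0,0,0,0,0,0],[0,0,0,0,0,0],[0,0,0,0,0,0]]]' 0.062
python3 -m jog '[[[0,0,-0.015,0,0,0],[0,0,-0.03,0,0,0],[0,0,-0.04,0,0,0],[0,0,-0.04,0,0,0],[0,0,0,0,0,0]]]'
python3 - <<'E'
from h import *
tgt(.4636,.406,.0116)
c=cam('wrist'); save(c,'pics/tray2.png',scale=1.2)
E
```

```text
clock: 19.5
eef_pos: [0.4684, 0.4085, 0.0117]
tool_rot: [0.061, 0.998, 0.003, 0.002]
ft_force: [-0.5, -0.6, -3.4]
grip_width: 0.0407
clock: 20.12
eef_pos: [0.4713, 0.4112, 0.0129]
tool_rot: [0.061, 0.998, 0.006, 0.005]
ft_force: [0.2, -0.1, 0.8]
grip_width: 0.0621
clock: 20.75
eef_pos: [0.4705, 0.4102, 0.1458]
tool_rot: [0.061, 0.998, 0.006, 0.006]
ft_force: [0.1, -0.7, 0.0]
grip_width: 0.0622
t 20.75 p [0.4705 0.4102 0.1458] yaw 173.02 tilt [-0.01   0.014 -1.   ] F [ 0.1 -0.7  0. ] shift tool mm [  7.7  -6.8 134. ] g 0.0622
```

View pics/tray2.png

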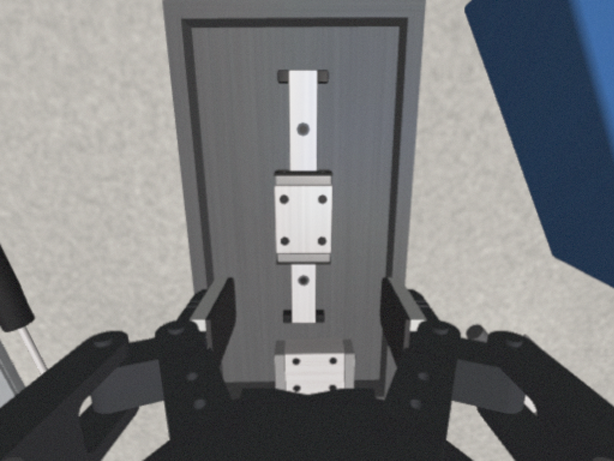

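The wrist view shows the rejected guide flat, upright and clear of the walls. Its rail runs from (303,75) to (303,318), with the carriage at (303,215). The fixed block is separate at (315,370). Now the left free carriage, from its far side.

```bash
python3 -m jog '[[[0,0,0,0.4,0.3,-6.2],[0,0,0,0.4,0.3,-6.2],[-0.018,-0.0435,0,0,0,0],[-0.018,-0.0435,0,0,0,0],[-0.018,-0.0435,0,0,0,0],[-0.018,-0.0435,0,0,0,0],[-0.018,-0.0435,0,0,0,0],[-0.018,-0.0435,0,0,0,0],[-0.018,-0.0435,0,0,0,0],[0,0,0,0,0,0]]]' 0
python3 -c "
from h import *
rel((112,75,60))"
```

```text
clock: 22.05
eef_pos: [0.6234, 0.1086, 0.1339]
tool_rot: [-0.053, 0.999, -0.006, -0.01]
ft_force: [0.3, 1.2, 0.2]
grip_width: -0.0003
t 22.05 s,l,z [ 91.3 108.2 133.9] yaw -173.95 tilt [ 0.021 -0.01  -1.   ] F [0.3 1.2 0.2] g -0.0003
shift tool mm [-21.8 -32.7  73.8]
```

```bash
python3 -m jog '[[[-0.012,-0.016,0.03,-0.3,-0.6,0.7],[-0.01,-0.016,0.03,-0.3,-0.6,0],[0,0,0,0,0,0]]]'
python3 -c "
from h import *
rel((110,75,30))"
```

```text
clock: 22.42
eef_pos: [0.6455, 0.0792, 0.0703]
tool_rot: [-0.047, 0.999, 0.001, -0.002]
ft_force: [0.3, 0.8, -0.5]
grip_width: 0.0
t 22.43 s,l,z [110.6  76.9  70.3] yaw -174.61 tilt [ 0.005  0.002 -1.   ] F [ 0.3  0.8 -0.5] g 0.0
shift tool mm [ 0.4 -2.  40.3]
```

```bash
python3 -m jog '[[[-0.001,-0.002,0.02,0,0,0],[0,0,0.018,0,0,0],[0,0,0,0,0,0]]]'
python3 -c "
from h import *
rel((-11,75,30))"
python3 -m jog '[[[0.009,0,0.001,0,0,0],[0.009,0,0,0,0,0],[0.009,0,0,0,0,0],[0.009,0,0,0,0,0],[0.009,0,0,0,0,0],[0.009,0,0,0,0,0]]]'
python3 -c "
from h import *
rel((-11,75,30))"
```

```text
clock: 22.8
eef_pos: [0.6457, 0.0812, 0.0334]
tool_rot: [-0.049, 0.999, 0.002, -0.002]
ft_force: [0.4, -0.3, -0.3]
grip_width: -0.0002
t 22.8 s,l,z [110.9  78.8  33.4] yaw -174.41 tilt [ 0.005  0.003 -1.   ] F [ 0.4 -0.3 -0.3] g -0.0002
shift tool mm [121.9  -3.2   3.9]
clock: 23.55
eef_pos: [0.592, 0.077, 0.0364]
tool_rot: [-0.049, 0.999, 0.002, 0.002]
ft_force: [1.4, -0.3, -1.1]
grip_width: -0.0001
t 23.55 s,l,z [57.1 79.7 36.4] yaw -174.34 tilt [-0.005  0.004 -1.   ] F [ 1.4 -0.3 -1.1] g -0.0001
shift tool mm [68.2 -4.3  6. ]
```

```bash
python3 -m jog '[[[0.009,-0.001,0.002,0,0,0],[0.009,-0.001,0.002,0,0,0],[0.009,0,0.001,0,0,0],[0.009,0,0,0,0,0],[0.009,0,0,0,0,0],[0.009,0,0,0,0,0]]]'
python3 -c "
from h import *
rel((-11,75,30))"
```

```text
clock: 24.3
eef_pos: [0.5361, 0.0697, 0.0321]
tool_rot: [-0.049, 0.999, 0.003, 0.004]
ft_force: [2.2, 0.4, 2.2]
grip_width: -0.0002
t 24.3 s,l,z [ 0.7 77.6 32.1] yaw -174.33 tilt [-0.008  0.005 -1.   ] F [2.2 0.4 2.2] g -0.0002
shift tool mm [11.8 -2.5  2. ]
```

```bash
python3 -m jog '[[[0.006,0,0,0,0,0],[0.005,0,0,0,0,0],[0.004,0,0,0,0,0],[0.004,0,0,0,0,0],[0.004,0,0,0,0,0]]]'
python3 -c "
from h import *
rel((-11,75,30))"
```

```text
clock: 24.92
eef_pos: [0.5214, 0.0678, 0.0336]
tool_rot: [-0.049, 0.999, 0.002, 0.014]
ft_force: [9.9, 1.3, -5.5]
grip_width: 0.0
t 24.93 s,l,z [-14.1  77.   33.6] yaw -174.36 tilt [-0.027  0.003 -1.   ] F [ 9.9  1.3 -5.5] g 0.0
shift tool mm [-3.  -2.   3.7]
```

The left carriage is at the near stop. Now the right one.

```bash
python3 -m jog '[[[-0.008,0,0,0,0.7,0],[0,0,-0.045,0,0.7,0],[-0.03,-0.038,0,0,0,0],[-0.03,-0.038,0,0,0,0],[-0.03,-0.038,0,0,0,0],[-0.03,-0.038,0,0,0,0],[0,0,0,0,0,0]]]'
python3 -c "
from h import *
rel((110,-75,30))"
```

```text
clock: 25.8
eef_pos: [0.657, -0.0753, 0.0729]
tool_rot: [-0.05, 0.999, 0.001, -0.01]
ft_force: [-0.9, 0.2, 0.5]
grip_width: -0.0003
t 25.8 s,l,z [107.8 -78.   72.9] yaw -174.21 tilt [ 0.019  0.004 -1.   ] F [-0.9  0.2  0.5] g -0.0003
shift tool mm [-3.1  2.8 42.9]
```

```bash
python3 -m jog '[[[-0.003,0.003,0.02,0,-0.5,0.4],[-0.002,0,0.019,0,-0.5,0],[0,0,0.002,0,0,0]]]'
python3 -c "
from h import *
rel((-11,-75,30))"
python3 -m jog '[[[0.009,0,0,0,0,0],[0.009,0,0,0,0,0],[0.009,0,0,0,0,0],[0.009,0,0,0,0,0],[0.009,0,0,0,0,0],[0.009,0,0,0,0,0]]]'
python3 -c "
from h import *
rel((-11,-75,30))"
```

```text
clock: 26.18
eef_pos: [0.6559, -0.0706, 0.0284]
tool_rot: [-0.047, 0.999, 0.003, -0.006]
ft_force: [0.6, 0.4, -0.9]
grip_width: -0.0002
t 26.18 s,l,z [107.1 -73.2  28.4] yaw -174.64 tilt [ 0.011  0.006 -1.   ] F [ 0.6  0.4 -0.9] g -0.0002
shift tool mm [118.1  -1.7  -0.3]
clock: 26.92
eef_pos: [0.6005, -0.075, 0.0321]
tool_rot: [-0.047, 0.999, 0.003, -0.003]
ft_force: [2.7, -0.5, -0.9]
grip_width: 0.0003
t 26.93 s,l,z [ 51.6 -72.5  32.1] yaw -174.56 tilt [ 0.006  0.005 -1.   ] F [ 2.7 -0.5 -0.9] g 0.0003
shift tool mm [62.6 -2.3  2.4]
```

```bash
python3 -m jog '[[[0.009,0,0,0,0,0],[0.009,0,0,0,0,0],[0.009,0,0,0,0,0],[0.009,0,0,0,0,0],[0.009,0,0.001,0,0,0],[0.008,0,0,0,0,0],[0.005,0,0,0,0,0],[0.004,0,0,0,0,0],[0.004,0,0,0,0,0],[0.004,0,0,0,0,0],[0.004,0,0,0,0,0]]]'
python3 -c "
from h import *
rel((-11,-75,30))"
```

```text
clock: 28.3
eef_pos: [0.5349, -0.0818, 0.0347]
tool_rot: [-0.048, 0.999, 0.003, 0.01]
ft_force: [8.8, 1.3, -3.9]
grip_width: -0.0
t 28.3 s,l,z [-14.4 -73.2  34.7] yaw -174.47 tilt [-0.021  0.005 -1.   ] F [ 8.8  1.3 -3.9] g -0.0
shift tool mm [-3.3 -1.8  4.8]
```

Both are at the near stops (s = −14.1 and −14.4 under about 9 N). Backing off, rising clear, and checking.

```bash
python3 -m jog '[[[-0.008,0,0,0,0,0],[0,0,-0.05,0,0,0],[0,0,-0.06,0,0,0],[0,-0.05,-0.03,0,0,0],[0,-0.06,0,0,0,0],[0,-0.06,0,0,0,0],[0,0,0,0,0,0],[0,0,0,0,0,0]]]'
python3 - <<'E'
from h import *
rel()
c=cam('side'); im=c['pixels'][150:384,130:330]
cv2.imwrite('pics/final.png',cv2.resize(im,None,fx=2.5,fy=2.5,interpolation=cv2.INTER_CUBIC)[:,:,::-1])
for l in(-75,75):print((proj(c,[*(C-.057*U+l/1e3*V),.042])-[130,150])*2.5)
E
```

```text
clock: 29.3
eef_pos: [0.5521, -0.2546, 0.175]
tool_rot: [-0.05, 0.999, 0.003, 0.001]
ft_force: [-0.0, 0.5, -0.3]
grip_width: -0.0
t 29.3 s,l,z [ -13.3 -246.8  175. ] yaw -174.3 tilt [-0.003  0.007 -1.   ] F [-0.   0.5 -0.3] g -0.0
[296.25977365  45.43645992]
[297.1147123 146.3280047]
```

View pics/final.png

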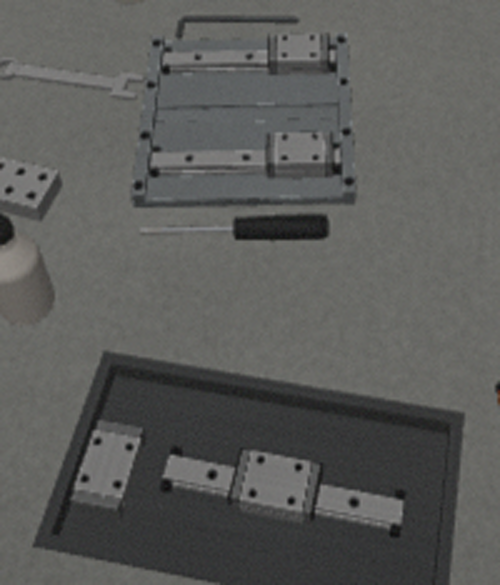

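The free carriages are at (299,46) and (299,146), within 1 camera pixel of the predicted near-stop positions. Both rails are in their slots and the reject lies flat in the tray at (280,487). The screwdriver, hex key, spanner and block look unmoved. Handing in.

```bash
python3 -c "
from workcell import bot
print(bot.job_done())"
```

```text
the job is handed in; nothing more can be done
None
```

The job is handed in at about 29.4 s of robot time; no verdict is reported.

- **Finding the bad guide:** I pushed all three carriages out. The left and right ones ran the full 114 mm. The middle one stopped dead at about 63 mm, twice, under 11–17 N.
- **Reject:** I lifted the middle guide by its carriage and lowered it until the tray floor took part of its weight. The wrist and side pictures show it flat, upright and clear of the fixed block and walls.
- **Free carriages:** I then pushed the left and right carriages back until they stopped under about 9–10 N. In the last side picture they are within 1 pixel (about 1.5 mm) of the computed near-stop positions, with their rails in the slots.
- **Bystanders:** The screwdriver, hex key, spanner, setup block and bottle look unmoved by eye. I did not measure them, and the grease jar was outside the last crop.
- **Disagreements:** The stops were reached 1–3 mm beyond the computed points, which fits the 2 mm end play of the rails plus calibration error. My first automatic contour search for the carriages found nothing, so I read their positions from the crop by hand. I viewed 8 pictures in all.

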